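# Unbolt the reagent chest against its spring safety catch

### The job

Unbolt the lid of the grey steel reagent chest: press the sprung catch plate beside the bolt down with one fingertip and, while it is held down, slide the bolt all the way back, away from the lid, by pushing its upright thumb tab with the other finger. Keep the catch down until the bolt is fully back, then let it spring up again behind the bolt and take the hand clear. Leave the lid shut and do not disturb the glassware and bottles on the chest and around it.

Things in the scene. Friction and masses are not known exactly. Their poses are not given: they have to be found in the camera images.
- chest: Dark grey sheet-steel chest, 330 (x) by 320 (y) by 126 mm high, fixed. Origin: centre of its underside, z up. The +x part of its top is the lid, hinged along the +x edge, seam at x = +10 mm; the -x part is a fixed deck at z = 126 mm that carries the bolt along y = 0 and the catch beside it on the +y side, square to the chest. Frame of all the mechanism's dimensions.
- bolt (a joint): Travel of the steel slide bolt, m: 0 = shot, nose in the staple on the lid; 0.032 = fully back at its stop. It slides along the chest's -x and starts at 0 to 0.0015. Friction about 2 N, no spring. With the catch up, the catch's tongue stops it after 3 mm. Its flat bar is 26 mm wide, top 13 mm above the deck, straps over it 17 mm above the deck.
- bolt_tab (a point): Centre of the top edge of the bolt's upright thumb tab, 60 mm above the deck; moves with the bolt. The tab is 10 mm thick (x), 28 mm wide (y), from 13 to 60 mm above the deck; with the bolt shot it is centred at x = -42 mm, y = 0. Push on its face towards the lid (+x); the space on that side is free down to 17 mm above the deck. Axes as the chest's.
- bolt_ear (a point): Centre of the end of the ear, a small lug low on the tab's +y side, 10 mm thick (x), from 22 to 32 mm above the deck, ending 25.5 mm from the tab's centre line. Moves with the bolt. The raised catch tongue blocks it. Axes as the chest's.
- catch (a joint): Depression of the spring catch plate, m: 0 = up, 0.010 = fully down on a rigid stop. It moves straight down; the spring takes about 2.3 N at first, 4.8 N fully down. The bolt can pass when it is down 6 mm or more. Let go, it springs up by itself, fully only when the bolt is shot or more than about 24 mm back.
- catch_pad (a point): Centre of the flat ribbed top of the catch plate; moves with it, 38 mm above the deck when up, 28 mm when down. The top is 76 mm long (x, the bolt's way) by 28 mm wide (y), centred at x = -43, y = +46 mm in the chest's frame. A fingertip may slide along it while pressing. Fixed housing round it: rim 24 mm above the deck, x -89 to +3, y 28 to 65 mm. Axes as the chest's.
- catch_tongue (a point): Centre of the top of the catch's tongue, 10 mm long (x), at chest x = -55, y = +20 mm; its top is 28 mm above the deck when up. It goes down with the plate and then passes under the ear. Axes as the chest's.
- lid (a joint): Opening angle of the chest's lid, rad: 0 = shut. It stays shut.
- dropper: Small amber dropper bottle, 34 mm diameter, 77 mm high, standing loose on the chest's deck. Origin: centre of its underside.
- weighing_jar: Glass weighing jar with knobbed lid, 42 mm diameter, 45 mm high, loose on the chest's deck. Origin: centre of its underside.
- flask: Stoppered conical flask, 78 mm diameter, 144 mm high, loose on the bench. Origin: centre of its underside.
- beaker: Glass beaker, 72 mm diameter, 95 mm high, loose on the bench. Origin: centre of its underside.
- reagent: Amber reagent bottle, 62 mm diameter, 130 mm high, loose on the bench. Origin: centre of its underside.
- jug: White plastic jug with a handle, 90 mm diameter, 115 mm high, loose on the bench. Origin: centre of its underside.
- powder_jar: White screw-top jar, 66 mm diameter, 85 mm high, loose on the bench. Origin: centre of its underside.
Things that resemble listed ones, but are neither listed nor needed, are in the scene too. What is shaped like the beaker but yellow is not meant. Leave any yellow look-alike of the reagent alone.

How it is judged:
On the way, in this order (a step that is already met when the one before it is completed fails the run):
1. with a finger holding the catch down, the bolt is pushed by the fingers past the catch's tongue (value of joint bolt between 0.006 and 0.022 m and value of joint catch above 0.0045 m and contact force between the fingers and bolt above 0.3 N and contact force between the fingers and catch above 0.5 N).
2. the bolt is fully back while a finger still holds the catch down (value of joint bolt above 0.028 m and value of joint catch above 0.0045 m and contact force between the fingers and catch above 0.5 N).
At the end, for the whole second after the job is handed in: The bolt is back to within 4 mm of its stop (travel over 28 of 32 mm), the catch plate has sprung up again to within 1.5 mm, the lid is shut (under 0.03 rad), and every bottle and glass stands upright within 20 mm of where it was (value of joint bolt above 0.028 m and value of joint catch below 0.0015 m and value of joint lid below 0.03 rad and distance of each of dropper, weighing_jar, flask, beaker, reagent, jug, powder_jar from where it was at the start of the episode below 0.02 m and angle between each of dropper, weighing_jar, flask, beaker, reagent, jug, powder_jar's own z axis and vertical below 0.2 rad); the robot touches nothing.
It fails at once if the lid is lifted (value of joint lid above 0.05 rad).
It fails at once if a bottle or glass is shifted or lifted (distance of any of dropper, weighing_jar, flask, beaker, reagent, jug, powder_jar from where it was at the start of the episode above 0.03 m).
It fails at once if a bottle or glass is tipped (angle between any of dropper, weighing_jar, flask, beaker, reagent, jug, powder_jar's own z axis and vertical above 0.35 rad).
It also fails if it takes over 38 s, if anything falls off the work surface, if the arm or the gripper's body presses on something with over 40 N, if the wrist force passes 120 N, or if a joint passes its speed limit or range.

### The arm

A 6-joint arm with a two-finger parallel gripper is mounted at the origin on the work surface. World frame = base frame: x ahead of the robot, y to its left, z up, the work surface at z = 0. Lengths are in m, angles in rad, forces in N, time in s.
With the tool pointing down it reaches from about 0.25 to 0.775 m from the base axis. Payload 4 kg.
Tool frame: the origin (TCP) lies at the centre of the arm's flange, where the gripper is bolted on; the fingertips stand 199 mm ahead of it and the grasp point (between the pads) lies 180 mm ahead of it; z points along the fingers, y is the line along which they close (so a half turn about z gives the same grasp; the last joint's range is limited). The gripper opens to 94 mm and grips with 3 to 60 N. Pads are 16 mm wide; open, the fingers measure 119 mm over their backs; the gripper's body (75 mm by 177 mm) begins 78 mm behind the grasp point.
Start: joints at [1.117, 0.087, 1.371, -0, 1.684, -0.103], TCP at [0.189, 0.517, 0.405] pointing down, gripper open.
Joint ranges: [-3.1, 3.1], [-0.76, 2.03], [0.27, 2.55], [-1.08, 4.22], [0.17, 2.65], [-2.57, 2.57]. Speed limits (rad/s): [2.79, 2.79, 3.14, 3.14, 3.14, 3.14].

### API

Orientations are given as a rotation vector (axis times angle).
In Python, from plant import reach, servo_line, move_joints, grip, pause, inverse_kinematics, sense, get_image, calibration, Unreachable, sign_off gives the robot as it stands. Calls block until the motion is done:
- reach(position, orientation): joint-space move of the TCP to a pose.
- servo_line(position, rot=None, speed=0.15, contact_N=None): straight line of the TCP; rot=None keeps the orientation; speed is the mean speed in m/s. With contact_N (N) it stops when the force on the tool has changed by that much, and returns True; else False.
- move_joints(angles): joint-space move.
- grip(opening): finger opening in m; the grip force is fixed at half the most; returns when the fingers have stopped.
- pause(seconds).
- inverse_kinematics(position, orientation): joint angles nearest the present ones, or None.
- sense(): the state.
- get_image(name): name is "scene" or "top"; returns (picture, depth): 400x640x3 uint8, red, green, blue; 400x640 float32, m along the optical axis (not along the pixel's ray), 0 where there is no reading.
- calibration(name): a dict with "camera_matrix" (3x3 intrinsics, pixels), "world_from_camera" (4x4, takes a point from camera to world coordinates). Camera axes: x right, y up, looking along -z (the intrinsics and any distortion apply to the point x, -y, -z); pixel columns grow to the right and rows downward; lengths in m; the calibration is good to about 2 mm. A picture is of the moment at which its call begins. calibration takes no time and is no camera call.
A pose or a line that the arm cannot do raises Unreachable and nothing moves.
- sign_off(): hands the job in; it is judged then, once.
The state is a dict: "time_s": time; "q": joint angles; "dq": joint speeds; "effort": joint torques, N m; "position": TCP position; "orientation": TCP orientation; "force": force on the tool from outside, world axes, zero at the start; "wrist_torque": the same for the moment, N m; "grip_width": finger opening in m; "grip_force": force on a finger pad.
Only numpy, scipy, OpenCV 4.12 (cv2) and the standard library are available. Lean on these libraries where they do the work, as an engineer would, in place of code of your own. Each camera call takes 0.05 s, during which the arm holds its last target. There are 200 camera calls.

## Working session

There is one attempt and no reset: what is moved stays moved. The work goes in short steps, each a Python script; the robot and the scene stay as the last script left them, time stands still between calls to the robot, and variables do not carry over. Pictures are saved under pics/ and viewed, at most 10 in all, crops included, and the job is handed in when it is done.

```bash
ls; mkdir -p pics; python3 - <<'E'
from plant import *
import cv2,numpy as np
for n in("scene","top"):
    p,d=get_image(n); cv2.imwrite(f"pics/{n}0.png",cv2.cvtColor(p,cv2.COLOR_RGB2BGR)); np.savez(f"pics/{n}0.npz",p=p,d=d)
    c=calibration(n); print(c)
s=sense();print(s["time_s"],s["position"],s["orientation"],s["grip_width"])
E
```

```text
pics
{'camera_matrix': array([[452.5099591,   0.       , 314.5260613],
       [  0.       , 452.5099591, 195.835627 ],
       [  0.       ,   0.       ,   1.       ]]), 'world_from_camera': array([[-0.11758495, -0.58547262,  0.80211944,  1.51312447],
       [ 0.99289245, -0.08427324,  0.08403927,  0.09910174],
       [ 0.01839451,  0.80630009,  0.59122061,  0.82911136],
       [ 0.        ,  0.        ,  0.        ,  1.        ]])}
{'camera_matrix': array([[369.62937683,   0.        , 324.01376275],
       [  0.        , 369.62937683, 198.39250821],
       [  0.        ,   0.        ,   1.        ]]), 'world_from_camera': array([[-2.22419956e-04,  9.85504726e-01, -1.69647826e-01,
         2.89608703e-01],
       [-9.99947623e-01,  1.51671885e-03,  1.01218032e-02,
        -6.65742199e-03],
       [ 1.02323929e-02,  1.69641191e-01,  9.85452771e-01,
         1.46028699e+00],
       [ 0.00000000e+00,  0.00000000e+00,  0.00000000e+00,
         1.00000000e+00]])}
0.1 [0.18895337 0.51641182 0.40362884] [-5.48084516e-01 -3.09286555e+00  2.99841260e-03] 0.09381700047953735
```

View pics/scene0.png

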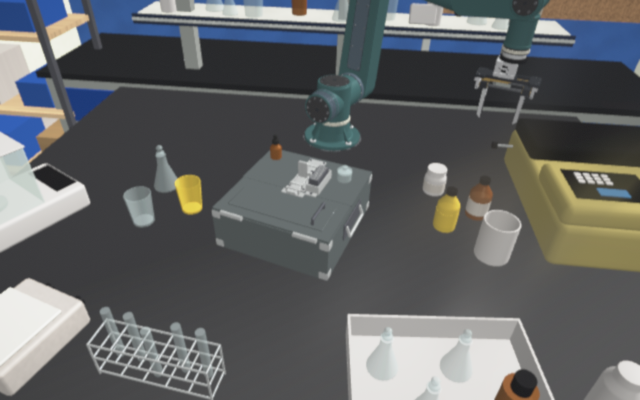

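View pics/top0.png

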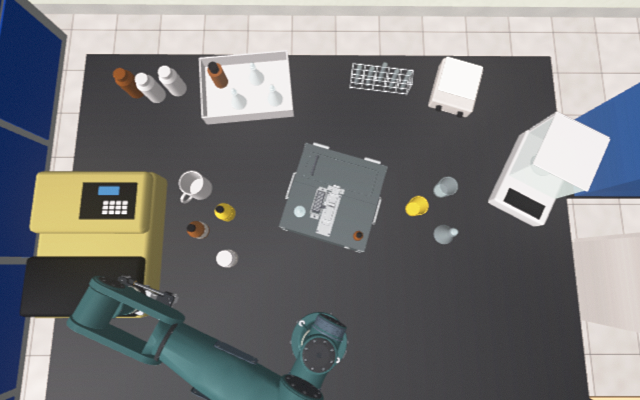

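The scene view shows the chest at about (295,210), with the bolt and catch at (310,178). In the top view the chest is centred near (333,197), turned about 13°, with the mechanism at (327,208), the jar at (300,211) and the dropper at (358,236). Next I'll fit the chest pose from depth and enlarge the mechanism.

```bash
cat >h.py <<'E'
import numpy as np,cv2
from plant import *
def cloud(n,d):
    c=calibration(n);K=c["camera_matrix"];T=c["world_from_camera"]
    v,u=np.mgrid[:d.shape[0],:d.shape[1]]
    P=np.stack([(u-K[0,2])/K[0,0]*d,-(v-K[1,2])/K[1,1]*d,-d],-1)
    return P@T[:3,:3].T+T[:3,3]
def proj(n,X):
    c=calibration(n);K=c["camera_matrix"];T=c["world_from_camera"]
    q=(np.atleast_2d(X)-T[:3,3])@T[:3,:3]
    return np.c_[K[0,2]-K[0,0]*q[:,0]/q[:,2],K[1,2]+K[1,1]*q[:,1]/q[:,2]]
E
python3 - <<'E'
from h import *
for n,box in(("top",(270,400,130,260)),("scene",(205,385,130,285))):
    z=np.load(f"pics/{n}0.npz");W=cloud(n,z["d"])
    m=np.zeros(z["d"].shape,bool);m[box[2]:box[3],box[0]:box[1]]=1
    m&=(z["d"]>0)&(W[...,2]>.115)&(W[...,2]<.137)
    m=cv2.morphologyEx(m.astype(np.uint8),cv2.MORPH_OPEN,np.ones((3,3)))>0
    Q=W[m];print(n,len(Q),np.median(Q[:,2]),cv2.minAreaRect((Q[:,:2]*1000).astype(np.float32)))
p=np.load("pics/top0.npz")["p"];q=np.load("pics/scene0.npz")["p"]
a=cv2.resize(p[135:260,270:400],None,fx=5.5,fy=4.7*5.5/4.7*.8,interpolation=3)
cv2.imwrite("pics/topc.png",cv2.cvtColor(cv2.resize(p[170:250,280:380],None,fx=7,fy=7,interpolation=3),cv2.COLOR_RGB2BGR))
cv2.imwrite("pics/scenec.png",cv2.cvtColor(cv2.resize(q[130:230,255:375],None,fx=6,fy=6,interpolation=3),cv2.COLOR_RGB2BGR))
E
```

```text
top 6876 0.12673770376475413 ((535.6759643554688, -58.980560302734375), (321.058837890625, 342.1219787597656), 73.67256164550781)
scene 7956 0.12751666603806017 ((536.311767578125, -55.44087219238281), (322.9832458496094, 348.0968933105469), 73.18892669677734)
```

View pics/topc.png

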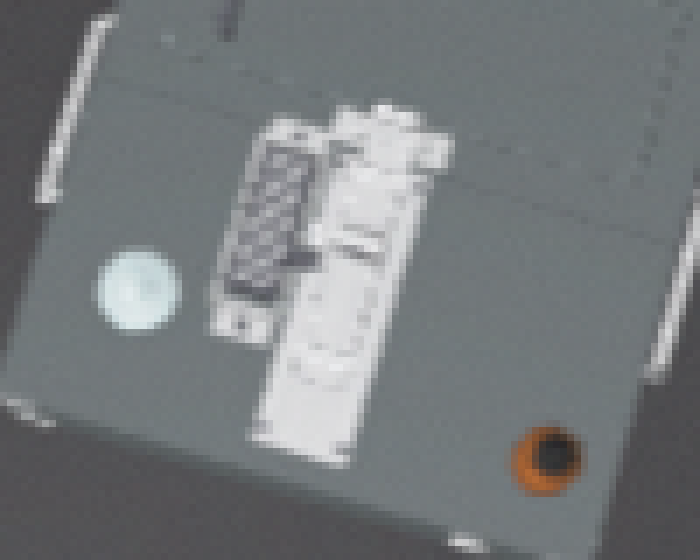

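View pics/scenec.png

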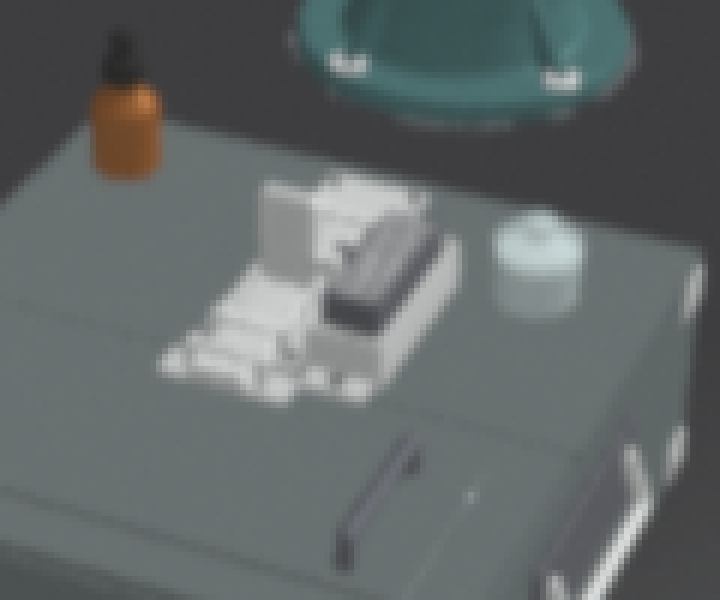

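The crops show the housing corners at (268,120), (212,335) and (268,345) in the top crop, with the pad centre near (268,222). The tab's +x face is at about (350,240). The chest's yaw is about -16.5°, with the lid away from the robot. I'll refine x, y and yaw from depth on the mechanism.

```bash
python3 - <<'E'
from h import *
yaw=np.radians(-16.4);c0=np.array([.536,-.058])
R=np.array([[np.cos(yaw),-np.sin(yaw)],[np.sin(yaw),np.cos(yaw)]])
for n in("top","scene"):
    z=np.load(f"pics/{n}0.npz");W=cloud(n,z["d"]);W=W[z["d"]>0]
    L=np.c_[(W[:,:2]-c0)@R,W[:,2]-.126]*1000
    def s(name,x0,x1,y0,y1,z0,z1):
        q=L[(L[:,0]>x0)&(L[:,0]<x1)&(L[:,1]>y0)&(L[:,1]<y1)&(L[:,2]>z0)&(L[:,2]<z1)]
        if len(q)<3: print(n,name,len(q));return
        r=cv2.minAreaRect(q[:,:2].astype(np.float32))
        print(n,name,len(q),"med",np.median(q,0).round(1),"lo",np.percentile(q,4,axis=0).round(1),"hi",np.percentile(q,96,axis=0).round(1),"rect",np.round(r[0],1),np.round(r[1],1),round(r[2],1))
    s("pad",-120,30,20,80,31,46)
    s("tab",-80,10,-30,25,40,70)
    s("mech",-200,60,-40,80,9,30)
    s("jar",-160,0,70,150,5,60); s("drop",-165,0,-150,-50,15,90)
    s("noCorner",-140,140,-175,175,-8,5)
    s("noCornerX",-185,185,-120,120,-8,5)
# image fit: pixels picked in top crop (crop/7+offset), housing rim z=.150
c=calibration("top");K=c["camera_matrix"];T=c["world_from_camera"]
def ray(u,v,zz):
    d=T[:3,:3]@[(u-K[0,2])/K[0,0],-(v-K[1,2])/K[1,1],-1];return (T[:3,3]+d*(zz-T[2,3])/d[2])[:2]
for nm,u,v,zz in(("hous(3,65)",266,122,.15),("hous(-89,65)",211,335,.15),("hous(-89,28)",268,346,.15),("seamL x10",100,78,.126),("seamR x10",668,242,.126),("jar",138,290,.165),("tabface(-37,0,60)",352,240,.186)):
    print(nm,((ray(280+(u-3)/7,170+(v-3)/7,zz)-c0)@R*1000).round(1))
E
```

```text
top pad 170 med [-48.   44.4  38.5] lo [-82.5  31.5  33.4] hi [-12.9  57.6  42.6] rect [-47.9  40.4] [75.5 36.8] 0.6
top tab 29 med [-48.4  -1.7  58.5] lo [-53.3 -13.1  47.2] hi [-42.6  11.   63.5] rect [-48.   -1.2] [11.5 26.2] 3.0
top mech 381 med [-51.4   3.2  15.1] lo [-111.7  -15.3    9.6] hi [24.8 61.9 26.8] rect [-50.2  18.6] [209.3  94.9] 5.3
top jar 139 med [-100.   100.2   30. ] lo [-131.    80.8    5.3] hi [-26.6 135.4  43. ] rect [-83.1 110.1] [148.7  71.2] 1.9
top drop 76 med [-126.8 -120.7   41.7] lo [-138.8 -137.1   24.8] hi [-111.  -108.6   76.6] rect [-124.4 -122.7] [31.1 31. ] 81.4
top noCorner 5177 med [  7.1 -21.    0.5] lo [-129.8 -150.    -4.4] hi [129.8 147.8   4.4] rect [-0.1 -1.1] [320.5 280.1] 89.9
top noCornerX 4577 med [  5.1 -17.1   0.6] lo [-159.7 -111.6   -4.3] hi [151.2 110.9   4.4] rect [0.3 0. ] [239.9 340.2] 90.0
scene pad 210 med [-42.7  50.6  38.6] lo [-81.4  35.1  32.1] hi [-10.   62.6  41.2] rect [-45.9  42. ] [43.3 80.2] 89.1
scene tab 81 med [-43.6   3.9  52.8] lo [-49.   -9.7  40.7] hi [-41.   16.5  61.6] rect [-43.8   3.6] [13.3 28.5] 8.1
scene mech 545 med [-15.6  14.8  16.4] lo [-102.3  -10.    10.5] hi [26.5 68.  28. ] rect [-40.1  28.5] [ 83.6 150.8] 86.9
scene jar 213 med [-89.2 107.5  28.6] lo [-111.1   87.4    6.8] hi [-79.4 122.4  43.6] rect [-96.8 104.6] [44.4 39.3] 17.3
scene drop 181 med [-116.6 -115.    39.1] lo [-128.5 -130.6   17.8] hi [-108.1 -103.4   74.6] rect [-116.8 -114.6] [27. 33.] 34.9
scene noCorner 6013 med [37.4  9.1  1.6] lo [-115.4 -145.2   -1.5] hi [132.4 156.5   4.4] rect [0.  2.5] [279.8 321.8] 0.0
scene noCornerX 5292 med [56.9 -8.1  1.7] lo [-152.5 -110.8   -1.9] hi [160.1 112.6   4.4] rect [-0.9 -0. ] [347.6 239.9] 0.0
hous(3,65) [ 2.8 64.6]
hous(-89,65) [-111.2   59.9]
hous(-89,28) [-108.4   30.5]
seamL x10 [  5.3 156.8]
seamR x10 [   5.8 -153.5]
jar [-101.3  100.9]
tabface(-37,0,60) [-49.5   4.1]
```

```bash
cat >>h.py <<'E'
from scipy.spatial.transform import Rotation as Ro
yaw=np.radians(-16.4)
RC=np.array([[np.cos(yaw),-np.sin(yaw)],[np.sin(yaw),np.cos(yaw)]])
C0=np.array([.536,-.058])+RC@[-.004,.001]
def ori(s):
    y=np.r_[RC[:,1]*s,0];z=np.array([0,0,-1.]);return Ro.from_matrix(np.c_[np.cross(y,z),y,z]).as_rotvec()
def P(x,y,h):  # chest mm of point midway between fingertips, height of tips above deck
    return np.r_[C0+RC@np.array([x,y])/1000,.126+.199+h/1000]
def loc():
    p=sense()["position"];return np.r_[(p[:2]-C0)@RC*1000,(p[2]-.325)*1000].round(1)
E
python3 - <<'E'
from h import *
for s in(1,-1): print(s,inverse_kinematics(P(-20,23,45),ori(s)))
q=sense()["q"]
cand=[(np.abs(k-q).max(),s) for s in(1,-1) if (k:=inverse_kinematics(P(-20,23,90),ori(s))) is not None]
s=min(cand)[1];print("s",s)
p=sense()["position"];servo_line([p[0],p[1],.48],speed=.2)
reach(P(-20,23,140),ori(s)); grip(.0335); servo_line(P(-20,23,52),speed=.1)
st=sense();print(st["time_s"],loc(),st["force"],st["grip_width"])
p,d=get_image("scene");np.savez("pics/s1.npz",p=p,d=d)
cv2.imwrite("pics/s1.png",cv2.cvtColor(cv2.resize(p[100:225,250:380],None,fx=6,fy=4.8*1.25,interpolation=3)[150:750],cv2.COLOR_RGB2BGR))
E
```

```text
1 [-0.1631574   0.03095074  1.49848939  0.          1.61215253 -1.44771973]
-1 [-1.63157398e-01  3.09507376e-02  1.49848939e+00 -4.44089210e-16
  1.61215253e+00  1.69387293e+00]
s 1
4.9667 [-19.8  23.   52.9] [ 0.99069521 -0.47518672  0.5557634 ] 0.033949588285324385
```

View pics/s1.png

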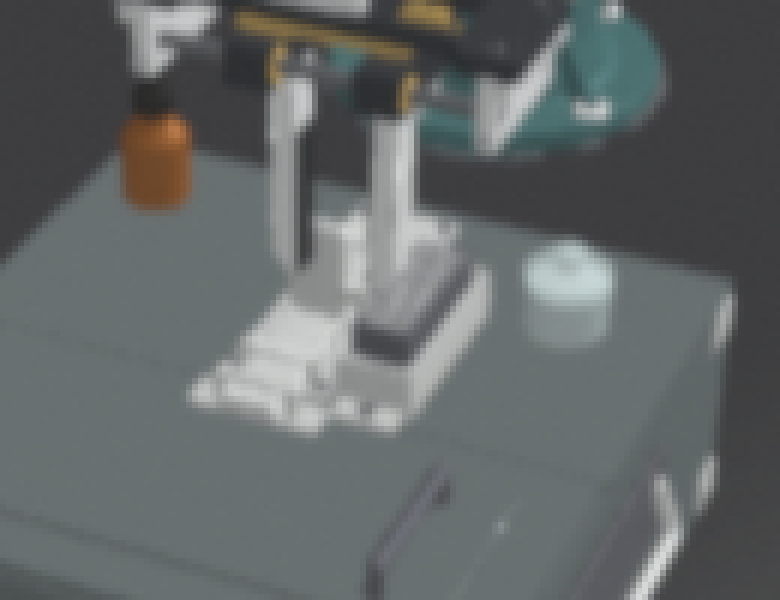

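The tab finger's tip is at about (293,265) and the catch finger's tip at about (388,278). The tab face spans columns 292–342, so the hand looks a little too far to -y. I'll quantify that with projections.

```bash
python3 - <<'E'
from h import *
def W(x,y,h): return np.r_[C0+RC@np.array([x,y])/1000,.126+h/1000]
def px(*a): return ((proj("scene",W(*a))[0]-[250,125])*6).round(0)
print("fk tabfinger front bottom y-6,+6",px(-12,-6+0,53),px(-12,6,53),"catchfinger",px(-12,40,53),px(-12,52,53))
print("tab top corners",px(-37,-14,60),px(-37,14,60),"base",px(-37,14,17))
print("pad corners +x",px(-5,32,38),px(-5,60,38),"-x",px(-81,32,38),px(-81,60,38))
z=np.load("pics/s1.npz");w=cloud("scene",z["d"]);w=w[z["d"]>0]
L=np.c_[(w[:,:2]-C0)@RC,w[:,2]-.126]*1000
for y0,y1 in((-25,22),(22,70)):
    q=L[(L[:,0]>-32)&(L[:,0]<10)&(L[:,1]>y0)&(L[:,1]<y1)&(L[:,2]>62)&(L[:,2]<95)]
    print(len(q),q.min(0).round(1),q.max(0).round(1),np.median(q,0).round(1))
    q=L[(L[:,0]>-32)&(L[:,0]<10)&(L[:,1]>y0)&(L[:,1]<y1)&(L[:,2]>44)&(L[:,2]<62)]
    print(" low",len(q),q.min(0).round(1) if len(q) else'',q.max(0).round(1) if len(q) else'')
E
```

```text
fk tabfinger front bottom y-6,+6 [270. 264.] [295. 270.] catchfinger [366. 288.] [392. 294.]
tab top corners [278. 219.] [335. 233.] base [335. 313.]
pad corners +x [343. 320.] [402. 335.] -x [410. 236.] [467. 250.]
75 [-27.8  -6.2  62.1] [-6.1  7.7 94.8] [-11.8   3.1  78.6]
 low 12 [-23.4  -2.8  56.2] [-10.6   7.4  62. ]
69 [-29.5  40.5  62.4] [-7.3 53.7 95. ] [-11.8  50.1  79.8]
 low 6 [-12.4  39.6  53.4] [-8.2 47.  60.4]
```

Against the FK fingers, the mechanism sits about 3–4 mm further to +y. I'll correct that and go down on the catch.

```bash
echo 'C0=C0+RC@[0,.003]' >>h.py; python3 - <<'E'
from h import *
servo_line(P(-20,23,52),speed=.05)
f0=sense()["force"]
h=servo_line(P(-20,23,30),speed=.03,contact_N=1.5); print("touch",h,loc(),sense()["force"]-f0)
h=servo_line(P(-20,23,24),speed=.02,contact_N=7); print("press",h,loc(),sense()["force"]-f0,sense()["wrist_torque"],sense()["time_s"])
E
```

```text
touch True [-20.   23.   35.2] [ 0.94358015 -0.2150422   2.36606782]
press True [-20.1  23.   28.4] [-0.41214928 -0.30522395  4.8046794 ] [-0.04297681  0.19431351  0.00861829] 6.275
```

```bash
python3 - <<'E'
from h import *
pause(.2);print(loc(),sense()["force"])
for z in (27.5,26.5,25.5,24.5,23.5):
    h=servo_line(P(-20,23,z),speed=.01);pause(.1);f=sense()["force"];print(z,loc(),f.round(1))
    if f[2]>10: break
E
```

```text
[-20.   23.   28.4] [-2.13515794 -0.38498868  5.38622269]
27.5 [-20.1  23.   28.3] [-2.  -1.2  6.5]
26.5 [-20.2  22.9  28.2] [-2.8  0.7  9.8]
25.5 [-20.3  23.   28.1] [-4.  -0.6 12.9]
```

Catch is on its stop at 28 mm with 13 N on it. Next, slide the bolt back.

```bash
python3 - <<'E'
from h import *
for x in (-26,-32,-38,-44,-50,-56,-60,-63,-66,-69):
    h=servo_line(P(x,23,25.5),speed=.03,contact_N=18);f=sense()["force"]
    print(x,h,loc(),(f[:2]@RC).round(1),f[2].round(1),sense()["time_s"])
    if h: break
p,d=get_image("scene")
cv2.imwrite("pics/s2.png",cv2.cvtColor(cv2.resize(p[125:225,250:380],None,fx=6,fy=6,interpolation=3),cv2.COLOR_RGB2BGR))
E
```

```text
-26 False [-24.7  23.   28.2] [ 4.5 -0.3] 8.4 7.875
-32 False [-30.5  23.1  28.2] [4.7 0.9] 7.9 8.225
-38 False [-36.2  23.1  28.3] [5.3 0. ] 7.2 8.575
-44 False [-42.2  23.1  28.3] [ 5.1 -0.5] 7.3 8.925
-50 False [-48.2  23.1  28.2] [5.2 0. ] 8.6 9.275
-56 False [-54.2  23.1  28.2] [ 5.7 -0.1] 7.5 9.625
-60 False [-58.2  23.1  28.2] [ 5.9 -0.6] 6.7 9.9083
-63 False [-61.2  23.1  28.2] [ 6.2 -0. ] 6.7 10.1583
-66 False [-63.5  23.1  28.3] [ 9.5 -0. ] 6.2 10.4083
-69 False [-65.   23.1  28.4] [16.8 -0.1] 1.0 10.6583
```

View pics/s2.png

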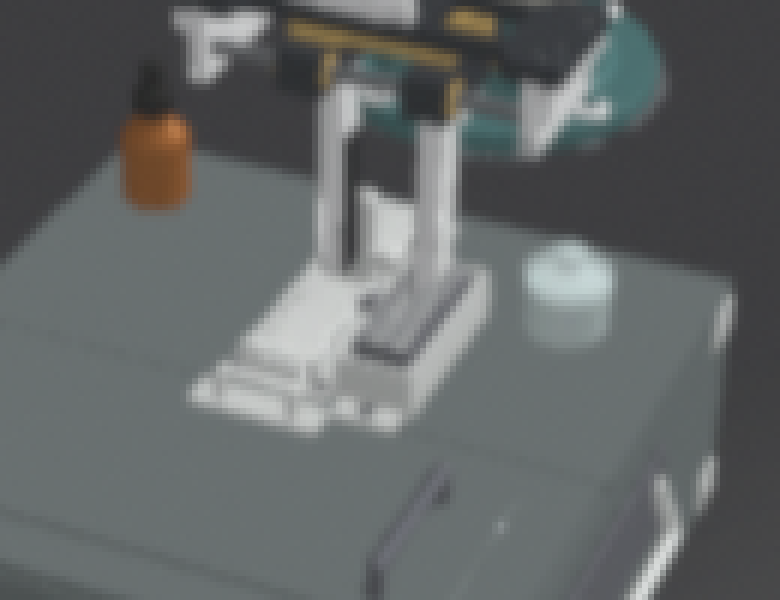

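The bolt hit its stop at hand x ≈ -64 mm with the catch still down. The tab is now at (390,225), up against the finger. I'll back off slightly, lift clear and check.

```bash
python3 - <<'E'
from h import *
servo_line(P(-56,23,25.5),speed=.04); print(loc(),sense()["force"])
servo_line(P(-56,23,60),speed=.05); servo_line(P(-56,23,150),speed=.15)
p=sense()["position"];servo_line(p+[-.1,.12,.03],speed=.2)
pause(.3);print(sense()["time_s"],sense()["force"])
p,d=get_image("scene")
cv2.imwrite("pics/s3.png",cv2.cvtColor(cv2.resize(p[125:225,250:380],None,fx=6,fy=6,interpolation=3),cv2.COLOR_RGB2BGR))
w=cloud("scene",d);w=w[d>0];L=np.c_[(w[:,:2]-C0)@RC,w[:,2]-.126]*1000
q=L[(abs(L[:,0]+50)<60)&(abs(L[:,1])<18)&(L[:,2]>40)&(L[:,2]<62)];print("tab",len(q),np.median(q,0))
q=L[(abs(L[:,0]+43)<30)&(abs(L[:,1]-46)<10)&(L[:,2]>20)&(L[:,2]<62)];print("pad",len(q),np.median(q,0))
E
```

```text
[-58.3  23.4  27.9] [-14.02850135   3.2022519   18.03518519]
14.0167 [-0.10452824 -0.43509156  0.95922408]
tab 80 [-71.01999506   1.59164272  51.77884691]
pad 95 [-42.31225083  46.30207892  39.15326416]
```

View pics/s3.png

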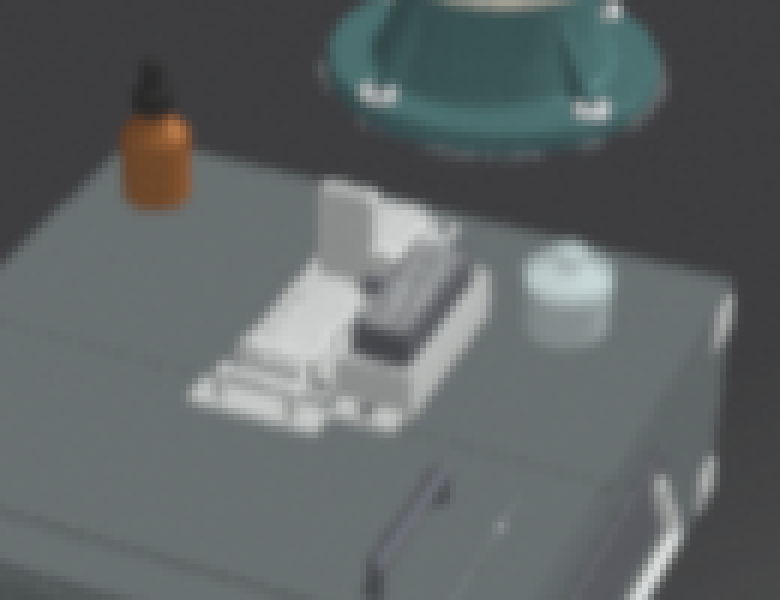

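The tab is back at (347,230), about 31 mm along by depth. The pad at (415,290) has sprung up again to 39 mm, and the dropper and jar haven't moved. Handing in.

```bash
python3 -c "
from plant import *
print(sign_off())"
```

```text
the job is handed in; nothing more can be done
None
```

The job is handed in, with no verdict returned: the bolt slid back to its stop with the catch held down, the catch plate sprang back up, the hand is clear, and the lid, dropper and jar look undisturbed in the last picture.

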